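Screw the lid back on the leaning canister

ROBOT

A 6-joint arm with a two-finger parallel gripper is mounted at the origin on the work surface. World frame = base frame: x ahead of the robot, y to its left, z up, the work surface at z = 0. Lengths are in m, angles in rad, forces in N, time in s.
With the tool pointing down it reaches from about 0.375 to 0.975 m from the base axis. Payload 3.8 kg.
Tool frame: the origin (TCP) lies midway between the tips of the shut fingers; the grasp point (between the pads) lies 19 mm behind it; z points along the fingers, y is the line along which they close (so a half turn about z gives the same grasp; the last joint's range is limited). The gripper opens to 85 mm and grips with 20 to 120 N. Pads are 22 mm wide; open, the fingers measure 114 mm over their backs; the gripper's body (76 mm by 85 mm) begins 54 mm behind the grasp point. The pads swing forward as they close: fully open they stand 13 mm farther back than shut.
Start: joints at [-1.211, 0.264, 1.604, -0, 1.274, -0.037], TCP at [0.261, -0.623, 0.231] pointing down, gripper open.
Joint ranges: [-2.63, 2.63], [-0.94, 2.18], [0.31, 2.57], [-1.31, 4.45], [0, 2.66], [-2.55, 2.55]. Speed limits (rad/s): [2.57, 2.57, 3.14, 3.14, 3.14, 3.14].

INTERFACE

Orientations are given as a rotation vector (axis times angle).
In Python, from workcell import read_state, vision, ticket gives the robot as it stands. The module is installed in compiled form; this text tells all that it offers.
- The arm moves only by the tool jog_arm, never from a script. Its arguments are lists of equal length, an entry for each row: "turn": the turn, a rotation vector about the tool's x, y, z in rad, a list of three; "delta_pos": the shift along the tool's x, y, z in m, a list of three; "gripper": the finger opening in m, from 0 to 0.0854. In form: {"turn": [[rx, ry, rz], ...], "delta_pos": [[dx, dy, dz], ...], "gripper": [gripper, ...]}. A call has 1 to 20 rows; each row shifts and turns the commanded pose from where the row before left it, along the tool's axes as they then stand; what a row does not reach is not made up. A row lasts 1/12 s, in which the tool goes at most 41.7 mm and 7.16 degrees, less where a joint would pass 70% of its speed; a pose out of reach is approached as far as the arm can. A call with a gripper value outside its range is refused whole. The fingers move at their own pace and stop on an object; "grip_force" is the grip in N (left out, the last holds). Time passes only in rows, so rows that do not move let the fingers close. It gives the time, the measured TCP pose, the force, the opening and the grip force at its end, in the units of the state.
- read_state(): the state, without advancing time (a new reading comes with each control period).
- vision.read_camera(name): name is "side" or "top" or "wrist"; returns the picture (480x640x3 uint8, red, green, blue); there is no depth.
- vision.calibration(name): a dict with "vfov" (degrees; the focal length in pixels is half the picture's height over the tangent of half this angle, whatever the lens; pixels are square), "cx", "cy" (the principal point, pixels), "R" (3x3) and "t" (3): a world point X has camera coordinates R X + t; the wrist camera has in their place "mount" (4x4, takes a point from camera to tool coordinates, whose origin is the TCP and whose axes are the flange's). Camera axes: x right, y down, z forward; pixel columns grow to the right and rows downward; lengths in m; the calibration is good to about 2 mm. A picture is of the moment at which its call begins: read the wrist's pose just before it. calibration takes no time and is no camera call.
- ticket.finish_job(): hands the job in; it is judged then, once.
The state is a dict: "time": time; "q": joint angles; "joint_vel": joint speeds; "joint_torque": joint torques, N m; "tool_pos": TCP position; "tcp_rot": TCP orientation; "wrist_force": force on the tool from outside, world axes, zero at the start; "torque": the same for the moment, N m; "width": opening from 0.0 (shut) to 1.0 (fully open); "grip_force": force on a finger pad.
Only numpy, scipy, OpenCV 4.12 (cv2) and the standard library are available. Lean on these libraries where they do the work, as an engineer would, in place of code of your own. Each camera call takes 0.05 s, during which the arm holds its last target. There are 200 camera calls.

TASK

Put the small knobbed screw lid back on the open steel canister that leans in the wooden rack, and screw it fully down, then let go. The thread only catches from its start: with the lid set on the neck, turn it backwards until you feel it drop into place, then screw it home clockwise. Leave the mug, the bottle and the bowl where they stand.

Things in the scene. Friction and masses are not known exactly. Their poses are not given: they have to be found in the camera images.
- lid: Loose black screw lid, lying open side down. Origin: centre of its open lower edge; z: its axis, up through the knob. Skirt 60 mm outside, 52.4 mm inside diameter, inner depth 18.6 mm, top plate 3 mm thick; on the plate a plain round knob 38 mm in diameter, 26 mm tall (whole lid 47.6 mm tall, 0.06 to 0.13 kg).
- lid_knob (a point): Middle of the lid's knob, on the lid's axis, 34.6 mm above its lower edge: the place to grip.
- lid_lug (a point): Inner end of one of the lid's three round lugs (4 mm thick, 120 degrees apart, centred 2 mm above the lower edge, reaching inwards to 21.7 mm from the axis). They run in the canister's thread.
- lid_seat (a point): Centre of the underside of the lid's top plate, on the axis, 18.6 mm above the lower edge; it meets the canister's rim centre when the lid is home.
- cradle: Fixed seat of the steel canister, which cannot be moved. Origin: centre of the canister's rim (mouth). z: the canister's axis, out of the mouth; it leans 30 degrees from vertical towards the rack's front (robot's side). Set loosely on the neck, the lid rests with lid_seat 6 to 12 mm out from the rim, a little askew.
- thread_top (a point): On the axis, 8 mm inside the rim, level with the upper ends of the three thread ridges. Coarse right-hand thread, 50 mm outer diameter, three starts 120 degrees apart, lead 24 mm per turn (3.8 mm per rad). Where around the neck it starts differs each time and no pose tells it.
- neck_mid (a point): On the axis, 13 mm inside the rim. The loose lid turned clockwise runs against stop teeth 3 mm high: do not force. Turned anticlockwise (seen from outside) it climbs 3.8 mm per rad for up to 1.8 rad, then, if lightly pressed or free, drops 6 to 8 mm to 4 to 5.5 mm out from the rim; 0.3 rad further it meets a stop. It may also happen to drop in when set on.
- neck_foot (a point): On the axis, foot of the neck, 26 mm inside the rim; below, a shoulder widens to the 90 mm body. Neck 41 mm in diameter, coned to 34 mm over the 5.5 mm next to the rim. Once dropped in, the lid screws down clockwise: plate on the rim after about 1.2 to 1.5 rad, tight after about 1.6 to 1.9 rad.
- rack: Wooden rack, fixed to the counter, 170 x 130 mm base, 15 mm thick. Origin: centre of the base's underside; the canister leans towards its -x side. The canister's rim centre lies at -35, 0, 171 mm in its frame.
- mug: Bystander: steel mug, 84 mm across, 100 mm tall, origin under its centre, z up.
- bottle: Bystander: clear plastic bottle, 66 mm across, 200 mm tall, origin under its centre, z up.
- bowl: Bystander: white bowl, 110 mm across, 50 mm tall, origin under its centre, z up.
Things that resemble listed ones, but are neither listed nor needed, are in the scene too. Of the things like the lid, leave any that is blue, orange or red; of the rest the smaller one is meant.

How it is judged:
By the outcome, as a careful person would: the job done as asked, in the order asked, and still so for the second after the job is handed in, with the robot touching nothing.
It also fails if it takes over 48 s, if anything falls off the work surface, if the arm or the gripper's body presses on something with over 40 N, if the wrist force passes 120 N, or if a joint passes its speed limit or range.

## Working session

There is one attempt and no reset: what is moved stays moved. The work goes in short steps, Python scripts to look and compute and a tool call to move; the robot and the scene stay as the last step left them, time stands still between calls to the robot, and variables do not carry over. Pictures are saved under pics/ and viewed, at most 10 in all, crops included, and the job is handed in when it is done.

Besides the shell and the picture viewer there is one more tool, called as name(argument=value, ...) on one line, values as JSON. jog_arm: Moves the arm, as the interface text tells. Its arguments: {"type":"object","properties":{"turn":{"type":"array","items":{"type":"array","items":{"type":"number"}}},"delta_pos":{"type":"array","items":{"type":"array","items":{"type":"number"}}},"gripper":{"type":"array","items":{"type":"number"}},"grip_force":{"type":"number"}},"required":["turn","delta_pos","gripper"]}

```bash
mkdir -p pics; cat > h.py <<'E'
import numpy as np, cv2
from scipy.spatial.transform import Rotation as R
from workcell import read_state, vision, ticket
def cam(name):
    c=vision.calibration(name); f=240/np.tan(np.radians(c["vfov"])/2)
    if name=="wrist":
        s=read_state(); M=np.array(c["mount"]); Rt=R.from_rotvec(s["tcp_rot"]).as_matrix()
        Rw=Rt@M[:3,:3]; o=Rt@M[:3,3]+s["tool_pos"]
    else:
        Rw=np.array(c["R"]).T; o=-Rw@np.array(c["t"])
    return f,c["cx"],c["cy"],Rw,o
def ray(C,u,v):
    f,cx,cy,Rw,o=C; d=Rw@np.array([(u-cx)/f,(v-cy)/f,1]); return o,d/np.linalg.norm(d)
def onz(C,u,v,z):
    o,d=ray(C,u,v); return o+d*(z-o[2])/d[2]
def proj(C,X):
    f,cx,cy,Rw,o=C; p=Rw.T@(np.array(X)-o); return p[:2]/p[2]*f+[cx,cy]
def tri(r):
    A=sum(np.eye(3)-np.outer(d,d) for o,d in r); b=sum((np.eye(3)-np.outer(d,d))@o for o,d in r)
    X=np.linalg.solve(A,b); return X,[np.linalg.norm(np.cross(X-o,d)) for o,d in r]
def shot(name,fn):
    C=cam(name); im=vision.read_camera(name); cv2.imwrite("pics/"+fn,im[:,:,::-1]); return C,im
E
python3 - <<'E'
from h import *
for n in("side","top"):
    C,_=shot(n,n+"1.png"); print(n,vision.calibration(n),C[4],C[3][:,2])
print(vision.calibration("wrist"))
print(read_state())
E
```

```text
side {'vfov': 50.173831412204905, 'cx': 326.76460539893594, 'cy': 246.24200693113062, 'R': array([[-0.99599641, -0.08705723, -0.0203025 ],
       [-0.02607325,  0.50014947, -0.86554647],
       [ 0.08550636, -0.86155183, -0.50041694]]), 't': array([0.59019568, 0.13393309, 1.05711871])} [0.50093447 0.89515679 0.65690787] [ 0.08550636 -0.86155183 -0.50041694]
top {'vfov': 54.82768226215657, 'cx': 321.2596808442446, 'cy': 242.48074755147405, 'R': array([[-0.00165622, -0.99942411, -0.03389242],
       [-0.99424973,  0.00527474, -0.1069563 ],
       [ 0.10707348,  0.03352039, -0.99368589]]), 't': array([0.0140381 , 0.57152471, 0.92797665])} [ 0.46889986 -0.02009077  0.98372126] [ 0.10707348  0.03352039 -0.99368589]
{'vfov': 66.48129063689137, 'cx': 318.6486404284416, 'cy': 244.5028587126012, 'mount': array([[-5.80865435e-04, -9.58040441e-01, -2.86632476e-01,
         7.24829553e-02],
       [ 9.99999214e-01, -8.75028415e-04,  8.98180254e-04,
        -2.75816799e-04],
       [-1.11130457e-03, -2.86631729e-01,  9.58040196e-01,
        -1.42428223e-01],
       [ 0.00000000e+00,  0.00000000e+00,  0.00000000e+00,
         1.00000000e+00]])}
{'time': 0.1, 'q': array([-1.21089291e+00,  2.64697614e-01,  1.60521851e+00, -1.97541452e-05,
        1.27372508e+00, -3.69174509e-02]), 'joint_vel': array([ 9.56367012e-04, -9.13193099e-04, -4.80194021e-03, -1.28886351e-03,
        2.98242675e-04,  5.61106541e-06]), 'joint_torque': array([ 1.12285265e-04, -5.16708219e+01, -3.68588769e+01, -4.42679280e-06,
        6.28044829e-03,  2.10190257e-05]), 'tool_pos': array([ 0.26062884, -0.62193977,  0.23008342]), 'tcp_rot': array([-3.07797708e+00, -6.18854075e-01,  5.46330634e-04]), 'wrist_force': array([ 0.72822959, -0.17511631,  0.04874585]), 'torque': array([-0.04180109,  0.00098087, -0.07178953]), 'grip_force': 0.0, 'width': 0.9993203902515654}
```

View pics/side1.png

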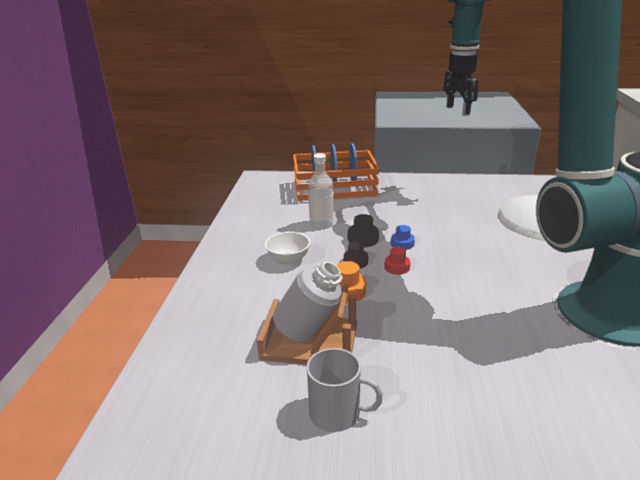

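View pics/top1.png

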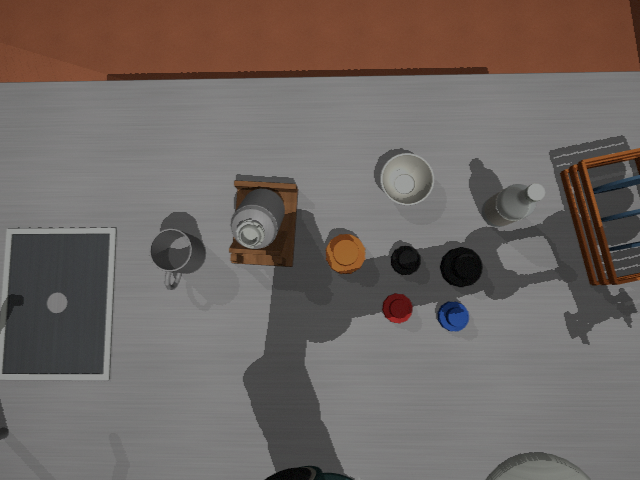

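The target is the smaller black lid, at about (405,261) in top and (355,257) in side. The canister rim is at about (250,234) in top and (328,272) in side. Next I'll measure both.

```bash
python3 - <<'E'
from h import *
T=cam("top");S=cam("side")
t=cv2.imread("pics/top1.png");s=cv2.imread("pics/side1.png")
a=cv2.resize(t[170:270,220:310],(450,500),interpolation=2); b=cv2.resize(s[240:310,270:375],None,fx=3.3,fy=5,interpolation=2) if 0 else cv2.resize(s[245:305,300:362],(350,340),interpolation=2)
c=np.zeros((500,800,3),np.uint8); c[:,:450]=a; c[:340,450:]=b
cv2.imwrite("pics/crop1.png",c)
# black lid in top
m=(t.max(2)<40).astype(np.uint8)
n,l,st,ce=cv2.connectedComponentsWithStats(m)
for i in range(1,n):
    if 200<st[i,4]<5000: print("top blk",st[i],ce[i])
m=(s.max(2)<45).astype(np.uint8)
n,l,st,ce=cv2.connectedComponentsWithStats(m)
for i in range(1,n):
    if 100<st[i,4]<5000: print("side blk",st[i],ce[i])
print("coarse rim",tri([ray(T,250,234),ray(S,328,272)]))
print("lid",onz(T,405,261,.035), "lid tri",tri([ray(T,405,260),ray(S,355,255)]))
# rack
hsv=cv2.cvtColor(t,cv2.COLOR_BGR2HSV)[170:275,220:310]
m=((hsv[...,1]>110)).astype(np.uint8)
cs,_=cv2.findContours(m,0,2); cc=max(cs,key=cv2.contourArea)+np.array([220,170])
r=cv2.minAreaRect(cc); print(r,cv2.boxPoints(r))
print([onz(T,*p,.015) for p in cv2.boxPoints(r)])
E
```

```text
top blk [391 246  30  29 689] [405.20899855 260.08417997]
top blk [ 440  247   43   40 1319] [460.81046247 266.66338135]
top blk [  7 294  16  25 211] [ 13.44549763 302.42654028]
top blk [265 466  87  14 682] [304.58211144 474.24340176]
side blk [ 444   53   33   61 1030] [460.10970874  77.25339806]
coarse rim (array([0.57426674, 0.13578074, 0.16307215]), [np.float64(0.0009172308219395747), np.float64(0.0009172308219394531)])
lid [ 0.53218806 -0.15910915  0.035     ] lid tri (array([ 0.53666992, -0.16123737,  0.02094283]), [np.float64(0.0014652104065650455), np.float64(0.0014652104065650058)])
((262.7668762207031, 222.88046264648438), (63.779537200927734, 82.9065170288086), 3.9451863765716553) [[228.10059 262.0414 ]
 [233.80475 179.33136]
 [297.43317 183.71951]
 [291.729   266.42957]]
[array([0.53278332, 0.20948929, 0.015     ]), array([0.7109817 , 0.20069417, 0.015     ]), array([0.70001637, 0.06339042, 0.015     ]), array([0.52303785, 0.07471062, 0.015     ])]
```

View pics/crop1.png

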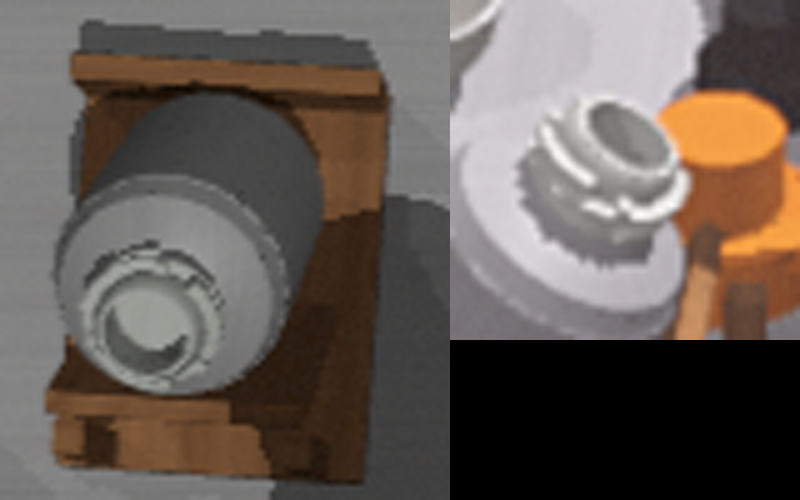

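The crop shows the mouth centre at about (250,235) in top and (331.5,269) in side, with the rack sides and bottom edge visible. I'll refine the rim and lean direction, and work out the first move.

```bash
cat >> h.py <<'E'
def to_tool(X):
    s=read_state(); return R.from_rotvec(s["tcp_rot"]).inv().apply(np.array(X)-s["tool_pos"])
E
python3 - <<'E'
from h import *
T=cam("top");S=cam("side")
print("rim",tri([ray(T,250,235),ray(S,331.5,268.8)]), onz(T,250,235,.171),onz(S,331.5,268.8,.171))
def c(x,y): return 220+x/5,170+y/5
for p,q,z in(((55,465),(362,482),.015),((75,57),(380,72),.05),((362,482),(378,215),.015),((50,392),(230,405),.04)):
    A,B=onz(T,*c(*p),z),onz(T,*c(*q),z); d=B-A; print(A,B,np.degrees(np.arctan2(d[1],d[0])))
print("lid",onz(T,405.2,260,.047),onz(T,405.2,260,.0216))
print("to lid",to_tool([.533,-.159,.20]), R.from_rotvec(read_state()["tcp_rot"]).as_matrix())
E
```

```text
rim (array([0.56984647, 0.13448907, 0.16940134]), [np.float64(0.000885879402615013), np.float64(0.0008858794026147504)]) [0.57053929 0.13421394 0.171     ] [0.56872906 0.1371493  0.171     ]
[0.53073354 0.20328313 0.015     ] [0.52309495 0.0732983  0.015     ] -93.36313522324876
[0.69783129 0.19013944 0.05      ] [0.69026376 0.06333136 0.05      ] -93.41519077746402
[0.52309495 0.0732983  0.015     ] [0.63659222 0.06705039 0.015     ] -3.1508907816928597
[0.55930445 0.20018094 0.04      ] [0.55356994 0.125491   0.04      ] -94.39041615921563
lid [ 0.53340525 -0.15779407  0.047     ] [ 0.53515437 -0.16152801  0.0216    ]
to lid [ 0.43012728 -0.32163369  0.03076655] [[ 9.22292129e-01  3.86492798e-01 -7.39146203e-04]
 [ 3.86493501e-01 -9.22290151e-01  1.91065229e-03]
 [ 5.67460844e-05 -2.04785477e-03 -9.99997902e-01]]
```

jog_arm(turn=[[0,0,0],[0,0,0],[0,0,0],[0,0,0],[0,0,0],[0,0,0],[0,0,0],[0,0,0],[0,0,0],[0,0,0],[0,0,0],[0,0,0],[0,0,0],[0,0,0],[0,0,0],[0,0,0],[0,0,0],[0,0,0],[0,0,0]], delta_pos=[[0.0239,-0.0179,0.0017],[0.0239,-0.0179,0.0017],[0.0239,-0.0179,0.0017],[0.0239,-0.0179,0.0017],[0.0239,-0.0179,0.0017],[0.0239,-0.0179,0.0017],[0.0239,-0.0179,0.0017],[0.0239,-0.0179,0.0017],[0.0239,-0.0179,0.0017],[0.0239,-0.0179,0.0017],[0.0239,-0.0179,0.0017],[0.0239,-0.0179,0.0017],[0.0239,-0.0179,0.0017],[0.0239,-0.0179,0.0017],[0.0239,-0.0179,0.0017],[0.0239,-0.0179,0.0017],[0.0239,-0.0179,0.0017],[0.0239,-0.0179,0.0017],[0,0,0]], gripper=[0.06,0.06,0.06,0.06,0.06,0.06,0.06,0.06,0.06,0.06,0.06,0.06,0.06,0.06,0.06,0.06,0.06,0.06,0.06], grip_force=40)

```text
time: 1.68
tool_pos: [0.5346, -0.1548, 0.1999]
tcp_rot: [-3.076, -0.624, -0.001]
wrist_force: [-0.6, 0.6, -0.4]
width: 0.701
grip_force: 0.0
```

```bash
python3 - <<'E'
from h import *
C,im=shot("wrist","w1.png"); print(read_state()["tool_pos"],read_state()["q"],proj(C,[.534,-.159,.047]))
E
```

```text
[ 0.53361409 -0.15677976  0.19992136] [-3.30833603e-01  6.31771070e-02  1.89494454e+00  4.86755577e-04
  1.18476396e+00  8.39130107e-01] [323.39199445 228.93743985]
```

View pics/w1.png

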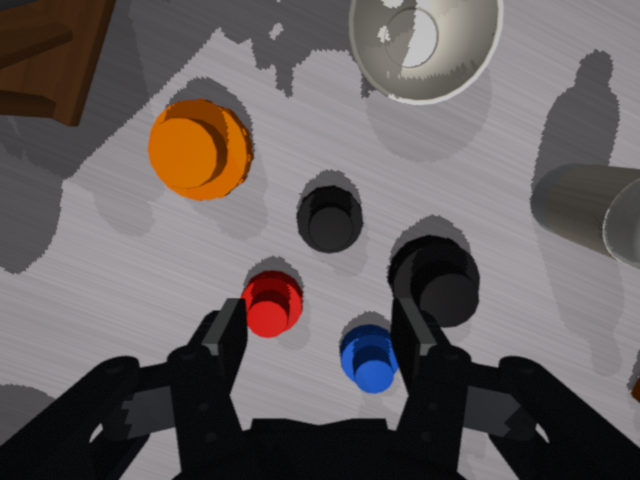

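The wrist view shows the target's knob top at about (331,226), with its skirt running to (298–362, 187–252). The neighbouring lids leave room for the fingers.

```bash
python3 - <<'E'
from h import *
C=cam("wrist"); t=cv2.imread("pics/w1.png")
g=t.max(2)[180:260,285:375]; m=(g<62).astype(np.uint8)
n,l,st,ce=cv2.connectedComponentsWithStats(m); print(st[1:],ce[1:]+[285,180])
m=(g<28).astype(np.uint8); n,l,st,ce=cv2.connectedComponentsWithStats(m); print([ (a,b) for a,b in zip(st[1:],ce[1:]+[285,180]) if a[4]>50])
k=onz(C,331,226,.0476); print(k,onz(C,329,218,.0216),onz(C,298,218,.0216),onz(C,362,218,.0216)); print(to_tool([k[0],k[1],.06]),read_state()["tool_pos"])
E
```

```text
[[  12    5   66   68 3456]] [[329.38310185 218.56741898]]
[(array([ 18,   6,  50,  41, 986], dtype=int32), array([329.28701826, 200.51115619]))]
[ 0.53769462 -0.16596295  0.0476    ] [ 0.53821847 -0.16469746  0.0216    ] [ 0.52741311 -0.13914661  0.0216    ] [ 0.54972077 -0.19189633  0.0216    ]
[0.00026828 0.01021522 0.13990907] [ 0.53361409 -0.15677976  0.19992136]
```

jog_arm(turn=[[0,0,0],[0,0,0],[0,0,0],[0,0,0],[0,0,0],[0,0,0],[0,0,0],[0,0,0],[0,0,0]], delta_pos=[[0,0.009,0.02],[0,0,0.03],[0,0,0.03],[0,0,0.03],[0,0,0.02],[0,0,0.015],[0,0,0.01],[0,0,0.01],[0,0,0]], gripper=[0.06,0.06,0.06,0.06,0.06,0.06,0.06,0.06,0.06])

```text
time: 2.48
tool_pos: [0.535, -0.1675, 0.0338]
tcp_rot: [-3.079, -0.618, 0.005]
wrist_force: [-1.8, 0.5, -0.0]
width: 0.699
grip_force: 0.0
```

```bash
python3 - <<'E'
from h import *
C,im=shot("wrist","w2.png"); print(read_state()["tool_pos"],proj(C,[.537,-.165,.047]))
E
```

```text
[ 0.53584109 -0.16766753  0.03500832] [315.12806565 320.21069301]
```

View pics/w2.png

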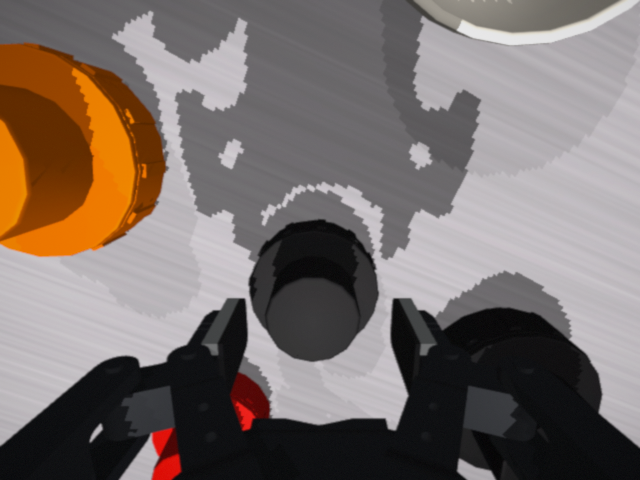

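The knob top is centred at about (313,318), between the fingers and within 3 mm of the estimate. I'll descend, close and watch the force.

jog_arm(turn=[[0,0,0],[0,0,0],[0,0,0],[0,0,0],[0,0,0],[0,0,0],[0,0,0],[0,0,0],[0,0,0],[0,0,0],[0,0,0]], delta_pos=[[0.002,-0.002,0.004],[0,0,0.004],[0,0,0.003],[0,0,0],[0,0,0],[0,0,0],[0,0,0],[0,0,0],[0,0,0],[0,0,0],[0,0,0]], gripper=[0.06,0.06,0.06,0.06,0.03,0.02,0.02,0.02,0.02,0.02,0.02], grip_force=50)

```text
time: 3.45
tool_pos: [0.5383, -0.165, 0.0252]
tcp_rot: [3.079, 0.619, 0.002]
wrist_force: [0.9, 0.2, 5.3]
width: 0.428
grip_force: 50.3
```

```bash
python3 - <<'E'
from h import *
s=read_state(); print(s)
E
```

```text
{'time': 3.45, 'q': array([-3.41705133e-01,  2.68143391e-01,  2.01834482e+00,  1.05610586e-04,
        8.53927956e-01,  8.32243461e-01]), 'joint_vel': array([ 0.0007805 ,  0.00209635, -0.00167531, -0.0001919 ,  0.00136018,
       -0.00020776]), 'joint_torque': array([-1.71328364e-01, -4.15722728e+01, -2.70527244e+01, -1.12530466e-01,
        1.17757777e-02,  1.52840093e-02]), 'tool_pos': array([ 0.5382542 , -0.1649763 ,  0.02524085]), 'tcp_rot': array([3.07944475e+00, 6.19071822e-01, 1.64900333e-03]), 'wrist_force': array([0.87637321, 0.20890477, 5.28592978]), 'torque': array([ 0.12720936,  0.00224904, -0.00782321]), 'grip_force': 50.2706104516983, 'width': 0.4281570974214049}
```

Grip is good (36.6 mm opening). Next I'll lift, move partway and look at the canister with the wrist camera.

jog_arm(turn=[[0,0,0],[0,0,0],[0,0,0],[0,0,0],[0,0,0],[0,0,0],[0,0,0],[0,0,0],[0,0,0],[0,0,0],[0,0,0],[0,0,0],[0,0,0],[0,0,0],[0,0,0],[0,0,0],[0,0,0],[0,0,0],[0,0,0],[0,0,0]], delta_pos=[[0,0,-0.01],[0,0,-0.02],[0,0,-0.03],[0,0,-0.03],[0,0,-0.03],[0,0,-0.03],[0,0,-0.03],[0,0,-0.03],[0,0,-0.03],[0.0053,-0.0237,0],[0.0053,-0.0237,0],[0.0053,-0.0237,0],[0.0053,-0.0237,0],[0.0053,-0.0237,0],[0.0053,-0.0237,0],[0.0053,-0.0237,0],[0.0053,-0.0237,0],[0.0053,-0.0237,0],[0,0,0],[0,0,0]], gripper=[0.02,0.02,0.02,0.02,0.02,0.02,0.02,0.02,0.02,0.02,0.02,0.02,0.02,0.02,0.02,0.02,0.02,0.02,0.02,0.02])

```text
time: 5.12
tool_pos: [0.4984, 0.0511, 0.2645]
tcp_rot: [3.079, 0.623, -0.002]
wrist_force: [0.8, -0.4, -0.9]
width: 0.43
grip_force: 50.2
```

```bash
python3 - <<'E'
from h import *
C,im=shot("wrist","w3.png"); s=read_state(); np.save("w3.npy",np.array([*s["tool_pos"],*s["tcp_rot"]]));print(s["tool_pos"],s["tcp_rot"],s["width"],proj(C,[.571,.1355,.17]))
E
```

```text
[0.49872439 0.05038201 0.2645414 ] [ 3.07900860e+00  6.21161862e-01 -1.20263600e-03] 0.42695362674510023 [235.9102903   87.38251432]
```

View pics/w3.png

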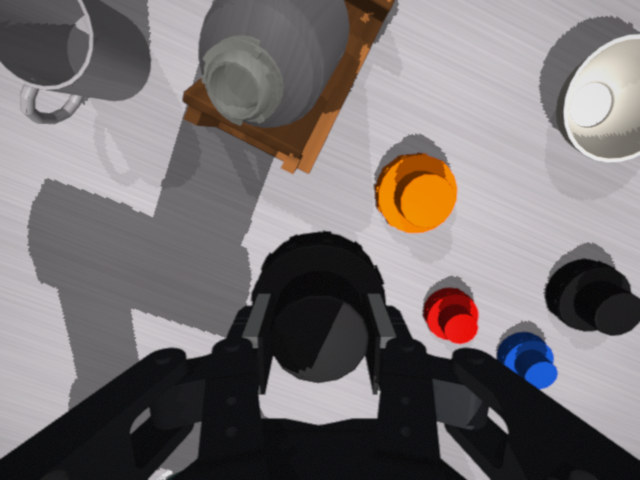

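The wrist view shows the lid held straight and the mouth centre near (236,90). I'll take a crop to refine it.

```bash
python3 - <<'E'
import cv2
t=cv2.imread("pics/w3.png"); cv2.imwrite("pics/crop2.png",cv2.resize(t[20:140,180:300],(600,600),interpolation=cv2.INTER_CUBIC))
E
```

```text
(no output)
```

View pics/crop2.png

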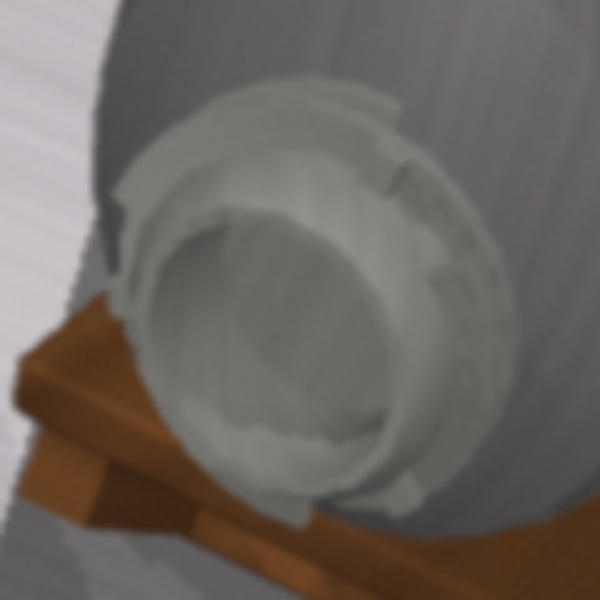

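The mouth centre in the crop is at about (270,348), i.e. pixel (234, 89.6). I'll triangulate over the three views.

```bash
python3 - <<'E'
from h import *
T=cam("top");S=cam("side");W=cam("wrist")
r=[ray(T,250,235),ray(S,331.5,268.8),ray(W,234,89.6)]
print(tri(r),tri(r[1:]),tri([r[0],r[2]])); print([onz(c,*p,.171) for c,p in((T,(250,235)),(S,(331.5,268.8)),(W,(234,89.6)))])
rim=np.array([np.mean([onz(c,*p,.171)[i] for c,p in((T,(250,235)),(W,(234,89.6)))]) for i in range(3)])
ax=np.array([-.499,.030,.866]); print(rim, to_tool(rim+.07*ax), read_state()["q"])
s=read_state();Rt=R.from_rotvec(s["tcp_rot"])
k=np.cross(Rt.as_matrix()[:,2],-ax);print(Rt.inv().apply(k/np.linalg.norm(k))*np.arcsin(np.linalg.norm(k)))
E
```

```text
(array([0.56982284, 0.13489225, 0.16968559]), [np.float64(0.000979230837509681), np.float64(0.0009016842647668686), np.float64(0.00044268262303996973)]) (array([0.56936793, 0.13528426, 0.16980024]), [np.float64(0.00047057674067277116), np.float64(0.0004705767406727811)]) (array([0.56957229, 0.13280683, 0.1794843 ]), [np.float64(0.00021894188363903014), np.float64(0.00021894188363907137)])
[array([0.57053929, 0.13421394, 0.171     ]), array([0.56872906, 0.1371493 , 0.171     ]), array([0.56981563, 0.13503395, 0.171     ])]
[0.57017746 0.13462395 0.171     ] [ 0.06716965 -0.06544139  0.03283818] [ 5.14424851e-02 -8.83991992e-02  1.92404061e+00 -6.82126742e-04
  1.30662756e+00  1.22427933e+00]
[-2.31220039e-01  4.70320073e-01 -6.79643188e-20]
```

jog_arm(turn=[[0,0,0],[0,0,0],[0,0,0],[0,0,0],[-0.0257,0.0523,0],[-0.0257,0.0523,0],[-0.0257,0.0523,0],[-0.0257,0.0523,0],[-0.0257,0.0523,0],[-0.0257,0.0523,0],[-0.0257,0.0523,0],[-0.0257,0.0523,0],[-0.0257,0.0523,0],[0,0,0],[0,0,0]], delta_pos=[[0.0168,-0.0164,0.0035],[0.0168,-0.0164,0.0035],[0.0168,-0.0164,0.0035],[0.0168,-0.0164,0.0035],[0,0,0],[0,0,0],[0,0,0],[0,0,0],[0,0,0],[0,0,0],[0,0,0],[0,0,0],[0,0,0],[0,0,0],[0,0,0]], gripper=[0.02,0.02,0.02,0.02,0.02,0.02,0.02,0.02,0.02,0.02,0.02,0.02,0.02,0.02,0.02])

```text
time: 6.42
tool_pos: [0.535, 0.1358, 0.25]
tcp_rot: [2.856, 0.574, 0.752]
wrist_force: [0.2, -0.2, -1.1]
width: 0.426
grip_force: 50.1
```

```bash
cat >> h.py <<'E'
rim=np.array([.570,.135,.1705]); ax=np.array([-.499,.030,.866]); ax/=np.linalg.norm(ax)
def rep(h=.07):
    s=read_state(); Rt=R.from_rotvec(s["tcp_rot"]); d=s["tool_pos"]-rim
    z=Rt.as_matrix()[:,2]; a=d@ax
    print("t",s["time"],"along",a.round(4),"lateral tool",Rt.inv().apply(d-a*ax).round(4),"tilt tool",Rt.inv().apply(np.cross(z,-ax)).round(4),"to h",to_tool(rim+h*ax).round(4))
    print("q",s["q"].round(3),"F tool",Rt.inv().apply(s["wrist_force"]).round(1),"M tool",Rt.inv().apply(s["torque"]).round(2),s["width"],s["grip_force"])
E
python3 -c "
from h import *
rep()
S,_=shot('side','s2.png');T,_=shot('top','t2.png')
a=cv2.imread('pics/s2.png')[180:320,260:420];b=cv2.imread('pics/t2.png')[180:270,200:300]
c=np.hstack([cv2.resize(a,(440,385),interpolation=2),cv2.resize(b,(360,385),interpolation=2)]);cv2.imwrite('pics/c3.png',c)"
```

```text
t 6.4167 along 0.0863 lateral tool [ 0.0079  0.0053 -0.    ] tilt tool [0.0005 0.0017 0.    ] to h [-0.0079 -0.0053  0.0163]
q [ 0.321 -0.283  2.197 -0.276  0.756  1.651] F tool [-0.4  0.   1. ] M tool [ 0.15 -0.26  0.  ] 0.4258552944251911 50.1119202375412
```

View pics/c3.png

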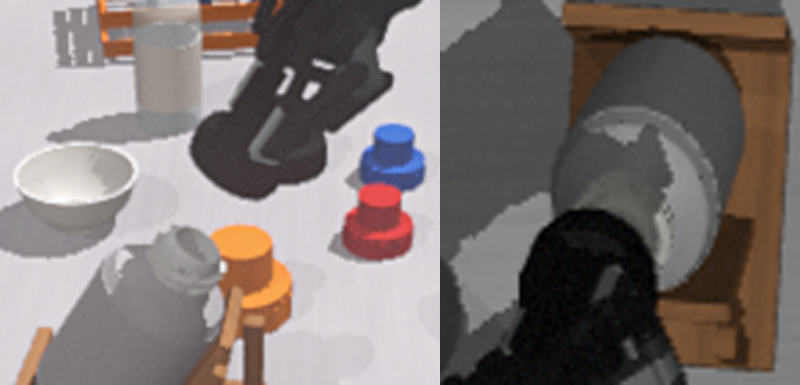

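The views show the lid held parallel to the neck, slightly to the front. I'll correct sideways and approach.

jog_arm(turn=[[0,0,0],[0,0,0],[0,0,0],[0,0,0],[0,0,0],[0,0,0]], delta_pos=[[-0.004,-0.0027,0.01],[-0.0039,-0.0026,0.016],[0,0,0.015],[0,0,0.012],[0,0,0.005],[0,0,0]], gripper=[0.02,0.02,0.02,0.02,0.02,0.02])

```text
time: 7.02
tool_pos: [0.5565, 0.1363, 0.1934]
tcp_rot: [2.857, 0.574, 0.75]
wrist_force: [0.0, -0.2, -0.6]
width: 0.425
grip_force: 50.1
```

```bash
python3 -c "
from h import *
rep(.02)"
```

```text
t 7.0167 along 0.0266 lateral tool [-0.     -0.0005 -0.    ] tilt tool [0.0001 0.0032 0.    ] to h [0.     0.0005 0.0066]
q [ 0.306 -0.181  2.228 -0.31   0.627  1.689] F tool [-0.3  0.1  0.5] M tool [ 0.09 -0.28  0.06] 0.42476566890856554 50.1133131980896
```

Slow advance, 1 mm per row, checking the force.

jog_arm(turn=[[0,0,0],[0,0,0],[0,0,0],[0,0,0],[0,0,0],[0,0,0]], delta_pos=[[0,0,0.0015],[0,0,0.0015],[0,0,0.0015],[0,0,0.0015],[0,0,0],[0,0,0]], gripper=[0.02,0.02,0.02,0.02,0.02,0.02])

```text
time: 7.52
tool_pos: [0.5598, 0.1367, 0.1909]
tcp_rot: [2.855, 0.574, 0.757]
wrist_force: [0.3, 0.4, -0.4]
width: 0.426
grip_force: 50.1
```

```bash
python3 -c "
from h import *
rep(.02)"
```

```text
t 7.5167 along 0.0228 lateral tool [ 0.0017 -0.0004  0.    ] tilt tool [ 0.0004 -0.0014 -0.    ] to h [-0.0017  0.0004  0.0028]
q [ 0.304 -0.174  2.228 -0.314  0.615  1.692] F tool [ 0.2 -0.4  0.5] M tool [ 0.15 -0.33 -0.01] 0.4261635381358849 50.11336147785187
```

jog_arm(turn=[[0,0,0],[0,0,0],[0,0,0],[0,0,0],[0,0,0]], delta_pos=[[0,0,0.0015],[0,0,0.0015],[0,0,0.001],[0,0,0],[0,0,0]], gripper=[0.02,0.02,0.02,0.02,0.02])

```text
time: 7.93
tool_pos: [0.5617, 0.1365, 0.1869]
tcp_rot: [2.856, 0.574, 0.755]
wrist_force: [0.0, -0.2, -1.6]
width: 0.426
grip_force: 50.1
```

```bash
python3 -c "
from h import *
rep(.02)"
```

```text
t 7.9333 along 0.0184 lateral tool [ 0.0013 -0.0005  0.    ] tilt tool [ 0.0003 -0.0005 -0.    ] to h [-0.0013  0.0005 -0.0016]
q [ 0.302 -0.165  2.228 -0.316  0.606  1.694] F tool [-0.8 -0.2  1.4] M tool [ 0.13 -0.28 -0.02] 0.4256726553156125 50.11332392692566
```

jog_arm(turn=[[0,0,0],[0,0,0],[0,0,0],[0,0,0]], delta_pos=[[0,0,0.001],[0,0,0.001],[0,0,0],[0,0,0]], gripper=[0.02,0.02,0.02,0.02])

```text
time: 8.27
tool_pos: [0.5627, 0.1366, 0.186]
tcp_rot: [2.856, 0.574, 0.756]
wrist_force: [-6.1, -0.7, 6.0]
width: 0.425
grip_force: 51.3
```

```bash
python3 -c "
from h import *
rep(.02)"
```

```text
t 8.2667 along 0.0172 lateral tool [ 0.0017 -0.0004  0.    ] tilt tool [ 0.0004 -0.0009  0.    ] to h [-0.0017  0.0004 -0.0028]
q [ 0.301 -0.162  2.228 -0.317  0.604  1.695] F tool [-2.5 -0.  -8.2] M tool [ 0.26 -0.71  0.04] 0.425216253419413 51.25049650669098
```

Contact at 8 N, with the seat about 10.6 mm out, as expected for a loose lid. Now I'll turn it backwards, following the climb.

jog_arm(turn=[[0,0,-0.08],[0,0,-0.08],[0,0,-0.08],[0,0,-0.08],[0,0,0]], delta_pos=[[-0.0003,0,-0.0002],[0,0,-0.0003],[0,0,-0.0003],[0,0,-0.0003],[0,0,0]], gripper=[0.02,0.02,0.02,0.02,0.02])

```text
time: 8.68
tool_pos: [0.562, 0.1364, 0.1862]
tcp_rot: [2.664, 1.001, 0.698]
wrist_force: [-0.9, 0.4, -0.3]
width: 0.424
grip_force: 50.1
```

```bash
python3 -c "
from h import *
rep(.02)"
```

```text
t 8.6833 along 0.0176 lateral tool [ 0.0013 -0.      0.    ] tilt tool [ 0.0007 -0.0009  0.    ] to h [-0.0013  0.     -0.0024]
q [ 0.302 -0.164  2.229 -0.317  0.604  1.372] F tool [-0.4 -0.9 -0.2] M tool [ 0.26 -0.21  0.01] 0.4239352543760732 50.12558698654175
```

jog_arm(turn=[[0,0,0],[0,0,0],[0,0,0],[0,0,0]], delta_pos=[[0,0,0.001],[0,0,0.0008],[0,0,0],[0,0,0]], gripper=[0.02,0.02,0.02,0.02])

```text
time: 9.02
tool_pos: [0.5629, 0.1363, 0.1845]
tcp_rot: [2.666, 0.997, 0.698]
wrist_force: [0.5, 0.1, -1.1]
width: 0.424
grip_force: 50.1
```

```bash
python3 -c "
from h import *
rep(.02)"
```

```text
t 9.0167 along 0.0157 lateral tool [ 0.0012 -0.0001  0.    ] tilt tool [ 0.0005 -0.0005  0.    ] to h [-0.0012  0.0001 -0.0043]
q [ 0.301 -0.16   2.229 -0.318  0.6    1.376] F tool [ 0.1 -0.2  1.2] M tool [ 0.14 -0.22  0.03] 0.42421956820579376 50.12529730796814
```

Already past the earlier contact height with no force, so it probably dropped. I'll follow it down.

jog_arm(turn=[[0,0,0],[0,0,0],[0,0,0],[0,0,0],[0,0,0]], delta_pos=[[0,0,0.001],[0,0,0.001],[0,0,0.0005],[0,0,0],[0,0,0]], gripper=[0.02,0.02,0.02,0.02,0.02])

```text
time: 9.43
tool_pos: [0.5639, 0.1366, 0.1839]
tcp_rot: [2.666, 0.997, 0.699]
wrist_force: [-12.0, 0.4, 9.8]
width: 0.43
grip_force: 51.9
```

```bash
python3 -c "
from h import *
rep(.02)"
```

```text
t 9.4333 along 0.0147 lateral tool [0.0018 0.0001 0.    ] tilt tool [ 0.0006 -0.001   0.    ] to h [-0.0018 -0.0001 -0.0053]
q [ 0.3   -0.157  2.228 -0.319  0.598  1.377] F tool [ -4.1  -3.6 -14.5] M tool [ 0.81 -0.9   0.06] 0.4298414192583851 51.92955672740936
```

Contact again 2.5 mm lower. The lid most likely sat on a stop tooth first and is now at the foot of the ramp. I'll carry on backwards with light pressure.

jog_arm(turn=[[0,0,-0.08],[0,0,-0.08],[0,0,-0.08],[0,0,-0.08],[0,0,0]], delta_pos=[[-0.0007,-0.0003,-0.0004],[0,0,-0.0003],[0,0,-0.0003],[0,0,-0.0003],[0,0,0]], gripper=[0.02,0.02,0.02,0.02,0.02])

```text
time: 9.85
tool_pos: [0.563, 0.1368, 0.185]
tcp_rot: [2.419, 1.384, 0.628]
wrist_force: [-10.9, 1.3, 9.5]
width: 0.422
grip_force: 51.6
```

```bash
python3 -c "
from h import *
rep(.02)"
```

```text
t 9.85 along 0.0161 lateral tool [0.0017 0.0004 0.    ] tilt tool [ 0.0014 -0.0021 -0.    ] to h [-0.0017 -0.0004 -0.0039]
q [ 0.301 -0.161  2.229 -0.318  0.599  1.053] F tool [ -1.5  -4.5 -13.7] M tool [ 1.07 -0.32 -0.12] 0.4215808911510116 51.56882107257843
```

It climbs as expected: force held with 1.3 mm of climb over 0.32 rad.

jog_arm(turn=[[0,0,-0.08],[0,0,-0.08],[0,0,-0.08],[0,0,-0.08],[0,0,0]], delta_pos=[[-0.0002,-0.0005,-0.0004],[0,0,-0.0003],[0,0,-0.0003],[0,0,-0.0003],[0,0,0]], gripper=[0.02,0.02,0.02,0.02,0.02])

```text
time: 10.27
tool_pos: [0.5621, 0.1369, 0.1858]
tcp_rot: [2.128, 1.72, 0.546]
wrist_force: [-7.6, 1.5, 8.8]
width: 0.426
grip_force: 51.4
```

```bash
python3 -c "
from h import *
rep(.02)"
```

```text
t 10.2667 along 0.0173 lateral tool [0.0015 0.0005 0.    ] tilt tool [ 0.0023 -0.0017 -0.    ] to h [-0.0015 -0.0005 -0.0027]
q [ 0.302 -0.164  2.23  -0.318  0.601  0.733] F tool [  0.7  -2.4 -11.5] M tool [ 0.8   0.03 -0.08] 0.4260511769794386 51.443434953689575
```

jog_arm(turn=[[0,0,-0.08],[0,0,-0.08],[0,0,-0.08],[0,0,-0.08],[0,0,0]], delta_pos=[[0,-0.0002,-0.0003],[0,0,-0.0003],[0,0,-0.0003],[0,0,-0.0003],[0,0,0]], gripper=[0.02,0.02,0.02,0.02,0.02])

```text
time: 10.68
tool_pos: [0.5611, 0.1369, 0.1867]
tcp_rot: [1.8, 2.006, 0.452]
wrist_force: [-9.8, 1.9, 10.5]
width: 0.424
grip_force: 51.6
```

```bash
python3 -c "
from h import *
rep(.02)"
```

```text
t 10.6833 along 0.0186 lateral tool [0.0013 0.0005 0.    ] tilt tool [ 0.0022 -0.0007  0.    ] to h [-0.0013 -0.0005 -0.0014]
q [ 0.303 -0.167  2.231 -0.317  0.604  0.413] F tool [  1.9  -3.  -14. ] M tool [ 0.97  0.27 -0.1 ] 0.423991934774756 51.583571434020996
```

jog_arm(turn=[[0,0,-0.08],[0,0,-0.08],[0,0,-0.08],[0,0,-0.08],[0,0,0]], delta_pos=[[0.0002,-0.0003,-0.0004],[0,0,-0.0003],[0,0,-0.0003],[0,0,-0.0003],[0,0,0]], gripper=[0.02,0.02,0.02,0.02,0.02])

```text
time: 11.1
tool_pos: [0.5603, 0.1368, 0.1866]
tcp_rot: [1.44, 2.239, 0.351]
wrist_force: [0.2, 0.3, -0.1]
width: 0.424
grip_force: 50.3
```

```bash
python3 -c "
from h import *
rep(.02)"
```

```text
t 11.1 along 0.0188 lateral tool [ 0.0013  0.0002 -0.    ] tilt tool [0.002  0.0003 0.    ] to h [-0.0013 -0.0002 -0.0012]
q [ 0.303 -0.168  2.232 -0.318  0.605  0.095] F tool [0.2 0.3 0.2] M tool [ 0.15  0.25 -0.04] 0.42376393258595185 50.266263484954834
```

Force has vanished, so it is off the end of the ridge. I'll advance gently to follow the drop.

jog_arm(turn=[[0,0,0],[0,0,0],[0,0,0],[0,0,0],[0,0,0],[0,0,0]], delta_pos=[[0,0,0.001],[0,0,0.001],[0,0,0.001],[0,0,0.001],[0,0,0],[0,0,0]], gripper=[0.02,0.02,0.02,0.02,0.02,0.02])

```text
time: 11.6
tool_pos: [0.5621, 0.1363, 0.1821]
tcp_rot: [1.444, 2.238, 0.351]
wrist_force: [1.4, 1.5, -2.0]
width: 0.428
grip_force: 50.1
```

```bash
python3 -c "
from h import *
rep(.02)"
```

```text
t 11.6 along 0.0141 lateral tool [ 0.0012 -0.0006 -0.    ] tilt tool [ 0.0007  0.0004 -0.    ] to h [-0.0012  0.0006 -0.0059]
q [ 0.301 -0.159  2.233 -0.321  0.596  0.1  ] F tool [1.4 0.8 2.4] M tool [ 0.08  0.16 -0.01] 0.4276149953838889 50.14509916305542
```

jog_arm(turn=[[0,0,0],[0,0,0],[0,0,0],[0,0,0],[0,0,0]], delta_pos=[[0,0,0.001],[0,0,0.001],[0,0,0.0005],[0,0,0],[0,0,0]], gripper=[0.02,0.02,0.02,0.02,0.02])

```text
time: 12.02
tool_pos: [0.563, 0.1361, 0.1803]
tcp_rot: [1.443, 2.239, 0.349]
wrist_force: [-3.6, -0.9, 3.3]
width: 0.429
grip_force: 50.8
```

```bash
python3 -c "
from h import *
rep(.02)"
```

```text
t 12.0167 along 0.012 lateral tool [ 0.0011 -0.0008 -0.    ] tilt tool [-0.      0.0005  0.    ] to h [-0.0011  0.0008 -0.008 ]
q [ 0.3   -0.155  2.233 -0.322  0.592  0.1  ] F tool [-0.3 -1.8 -4.6] M tool [0.66 0.14 0.04] 0.4290177919002746 50.80529451370239
```

It dropped 7 mm, to a seat about 5.4 mm out, as specified. Now I'll screw clockwise, following the lead.

jog_arm(turn=[[0,0,0.08],[0,0,0.08],[0,0,0.08],[0,0,0.08],[0,0,0.08],[0,0,0]], delta_pos=[[0,0,0.0003],[0,0,0.0003],[0,0,0.0003],[0,0,0.0003],[0,0,0.0003],[0,0,0]], gripper=[0.02,0.02,0.02,0.02,0.02,0.02])

```text
time: 12.52
tool_pos: [0.5643, 0.1362, 0.1794]
tcp_rot: [1.89, 1.935, 0.476]
wrist_force: [-1.8, -0.3, 2.5]
width: 0.428
grip_force: 50.5
```

```bash
python3 -c "
from h import *
rep(.02)"
```

```text
t 12.5167 along 0.0105 lateral tool [ 0.0009 -0.0005 -0.    ] tilt tool [0.0015 0.0001 0.    ] to h [-0.0009  0.0005 -0.0095]
q [ 0.3   -0.151  2.232 -0.323  0.588  0.503] F tool [-0.4 -0.3 -3. ] M tool [ 0.37 -0.07 -0.01] 0.4278826551002029 50.52708148956299
```

jog_arm(turn=[[0,0,0.08],[0,0,0.08],[0,0,0.08],[0,0,0.08],[0,0,0.08],[0,0,0]], delta_pos=[[0,0,0.0003],[0,0,0.0003],[0,0,0.0003],[0,0,0.0003],[0,0,0.0003],[0,0,0]], gripper=[0.02,0.02,0.02,0.02,0.02,0.02])

```text
time: 13.02
tool_pos: [0.565, 0.1363, 0.1779]
tcp_rot: [2.282, 1.555, 0.587]
wrist_force: [-1.6, -0.0, 2.1]
width: 0.426
grip_force: 50.5
```

```bash
python3 -c "
from h import *
rep(.02)"
```

```text
t 13.0167 along 0.009 lateral tool [ 0.0007 -0.001  -0.    ] tilt tool [ 0.0012 -0.0008 -0.    ] to h [-0.0007  0.001  -0.011 ]
q [ 0.299 -0.148  2.233 -0.324  0.585  0.901] F tool [-0.2 -0.3 -2.6] M tool [ 0.31 -0.08  0.05] 0.4264839113549303 50.495063066482544
```

jog_arm(turn=[[0,0,0.08],[0,0,0.08],[0,0,0.08],[0,0,0.08],[0,0,0.08],[0,0,0]], delta_pos=[[0,0,0.0003],[0,0,0.0003],[0,0,0.0003],[0,0,0.0003],[0,0,0.0003],[0,0,0]], gripper=[0.02,0.02,0.02,0.02,0.02,0.02])

```text
time: 13.52
tool_pos: [0.5662, 0.1365, 0.1775]
tcp_rot: [2.608, 1.099, 0.684]
wrist_force: [-2.4, 0.4, 5.2]
width: 0.427
grip_force: 50.8
```

```bash
python3 -c "
from h import *
rep(.02)"
```

```text
t 13.5167 along 0.008 lateral tool [ 0.001  -0.0007  0.    ] tilt tool [ 0.0014 -0.0023 -0.    ] to h [-0.001   0.0008 -0.012 ]
q [ 0.299 -0.146  2.232 -0.325  0.582  1.301] F tool [ 0.5  0.3 -5.7] M tool [ 0.2  -0.29  0.  ] 0.42741626690890877 50.806644558906555
```

jog_arm(turn=[[0,0,0.06],[0,0,0.06],[0,0,0.06],[0,0,0.06],[0,0,0]], delta_pos=[[0,0,0.0002],[0,0,0.0002],[0,0,0.0002],[0,0,0.0001],[0,0,0]], gripper=[0.02,0.02,0.02,0.02,0.02], grip_force=90)

```text
time: 13.93
tool_pos: [0.5669, 0.1366, 0.1781]
tcp_rot: [2.766, 0.793, 0.733]
wrist_force: [-7.6, -1.0, 10.8]
width: 0.417
grip_force: 88.6
```

```bash
python3 -c "
from h import *
rep(.02)"
```

```text
t 13.9333 along 0.0082 lateral tool [ 0.0017 -0.0005  0.    ] tilt tool [ 0.0014 -0.0039 -0.    ] to h [-0.0017  0.0006 -0.0118]
q [ 0.299 -0.145  2.231 -0.326  0.581  1.541] F tool [ -1.7   0.6 -13.1] M tool [ 0.03 -0.6   0.16] 0.4169192135704797 88.57812523841858
```

Plate is about on the rim (1.44 rad turned, torque starting to rise). I'll tighten in small steps.

jog_arm(turn=[[0,0,0.05],[0,0,0.05],[0,0,0.05],[0,0,0],[0,0,0]], delta_pos=[[0,0,0],[0,0,0],[0,0,0],[0,0,0],[0,0,0]], gripper=[0.02,0.02,0.02,0.02,0.02], grip_force=110)

```text
time: 14.35
tool_pos: [0.5666, 0.1364, 0.178]
tcp_rot: [2.847, 0.593, 0.757]
wrist_force: [-9.2, -1.5, 12.2]
width: 0.41
grip_force: 108.1
```

```bash
python3 -c "
from h import *
rep(.02)"
```

```text
t 14.35 along 0.0083 lateral tool [ 0.0012 -0.0008  0.    ] tilt tool [ 0.001  -0.0033  0.    ] to h [-0.0012  0.0008 -0.0117]
q [ 0.299 -0.146  2.231 -0.326  0.582  1.689] F tool [ -2.5   1.  -15.1] M tool [-0.1  -0.82  0.04] 0.41035636557778904 108.05953860282898
```

jog_arm(turn=[[0,0,0.05],[0,0,0.05],[0,0,0.05],[0,0,0.05],[0,0,0]], delta_pos=[[0,0,0],[0,0,0],[0,0,0],[0,0,0],[0,0,0]], gripper=[0.02,0.02,0.02,0.02,0.02])

```text
time: 14.77
tool_pos: [0.5664, 0.1361, 0.1779]
tcp_rot: [2.936, 0.312, 0.785]
wrist_force: [-11.1, -2.2, 12.2]
width: 0.41
grip_force: 108.2
```

```bash
python3 -c "
from h import *
rep(.02); print(read_state()['joint_torque'])"
```

```text
t 14.7667 along 0.0083 lateral tool [ 0.0008 -0.0007  0.    ] tilt tool [ 0.0014 -0.003  -0.    ] to h [-0.0008  0.0007 -0.0117]
q [ 0.299 -0.146  2.231 -0.328  0.583  1.889] F tool [ -3.9   1.8 -16. ] M tool [-0.54 -0.75 -0.34] 0.41010368210992687 108.17758083343506
[ -0.18586117 -21.45622909 -33.95428061  -0.21437577  -3.58301796
   0.74286366]
```

Resisting torque is building now (1.79 rad turned). A bit more.

jog_arm(turn=[[0,0,0.05],[0,0,0.05],[0,0,0.05],[0,0,0],[0,0,0]], delta_pos=[[0,0,0],[0,0,0],[0,0,0],[0,0,0],[0,0,0]], gripper=[0.02,0.02,0.02,0.02,0.02])

```text
time: 15.18
tool_pos: [0.5664, 0.1358, 0.1779]
tcp_rot: [2.986, 0.093, 0.802]
wrist_force: [-9.4, -3.5, 12.3]
width: 0.412
grip_force: 108.2
```

```bash
python3 -c "
from h import *
rep(.02); print(read_state()['joint_torque'])"
```

```text
t 15.1833 along 0.0082 lateral tool [ 0.0006 -0.0005  0.    ] tilt tool [ 0.0012 -0.0029 -0.    ] to h [-0.0006  0.0005 -0.0118]
q [ 0.298 -0.146  2.231 -0.328  0.583  2.038] F tool [ -2.2   3.8 -15.2] M tool [-0.84 -0.7  -0.35] 0.4115960348191268 108.18149328231812
[  0.38932261 -21.43824935 -33.94300818  -0.05574574  -3.70481193
   0.35659692]
```

jog_arm(turn=[[0,0,0.05],[0,0,0.05],[0,0,0.05],[0,0,0],[0,0,0]], delta_pos=[[-0.0002,0.0003,0],[0,0,0],[0,0,0],[0,0,0],[0,0,0]], gripper=[0.02,0.02,0.02,0.02,0.02])

```text
time: 15.6
tool_pos: [0.5663, 0.1359, 0.1778]
tcp_rot: [3.021, -0.13, 0.816]
wrist_force: [-10.6, -2.0, 12.3]
width: 0.413
grip_force: 108.6
```

```bash
python3 -c "
from h import *
rep(.02); print(read_state()['joint_torque'])"
```

```text
t 15.6 along 0.0082 lateral tool [ 0.0004 -0.0007  0.    ] tilt tool [ 0.0003 -0.0034  0.    ] to h [-0.0003  0.0007 -0.0118]
q [ 0.298 -0.146  2.232 -0.327  0.582  2.186] F tool [ -2.8   2.7 -15.9] M tool [-0.61 -0.68 -0.55] 0.41252058109257594 108.57822060585022
[ -0.45647386 -21.73128963 -33.95129085  -0.1851765   -3.46543595
   0.49887383]
```

jog_arm(turn=[[0,0,0.05],[0,0,0.05],[0,0,0.05],[0,0,0.05],[0,0,0],[0,0,0]], delta_pos=[[0,0.0003,0],[0,0,0],[0,0,0],[0,0,0],[0,0,0],[0,0,0]], gripper=[0.02,0.02,0.02,0.02,0.02,0.02], grip_force=120)

```text
time: 16.1
tool_pos: [0.5667, 0.1357, 0.1782]
tcp_rot: [-2.964, 0.42, -0.807]
wrist_force: [-9.5, -1.4, 11.5]
width: 0.408
grip_force: 120.2
```

```bash
python3 -c "
from h import *
rep(.02); print(read_state()['joint_torque'])
W,_=shot('wrist','w4.png');shot('side','s4.png');shot('top','t4.png')
a=cv2.imread('pics/w4.png')[140:440,170:470]
b=cv2.resize(cv2.imread('pics/s4.png')[220:320,280:380],(300,300),interpolation=2)
cv2.imwrite('pics/c4.png',np.hstack([a,b]))"
```

```text
t 16.1 along 0.0083 lateral tool [ 0.0008 -0.0007  0.    ] tilt tool [-0.0006 -0.0048 -0.    ] to h [-0.0007  0.0007 -0.0117]
q [ 0.298 -0.146  2.232 -0.329  0.581  2.382] F tool [ -1.8   2.4 -14.7] M tool [-0.39 -0.54 -2.07] 0.40792869374660173 120.20069360733032
[ -2.55913943 -21.78947926 -33.69026899   0.95114708  -3.09593059
   2.14839444]
```

View pics/c4.png

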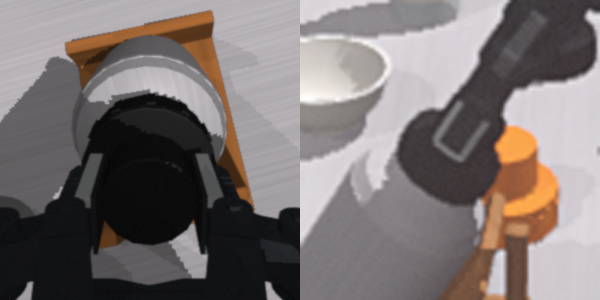

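Torque jumped to 2.07 N m, so the lid is tight. The side view shows it covering the neck down to the shoulder. Releasing and backing off along the axis.

jog_arm(turn=[[0,0,0],[0,0,0],[0,0,0],[0,0,0],[0,0,0],[0,0,0],[0,0,0],[0,0,0],[0,0,0],[0,0,0],[0,0,0],[0,0,0]], delta_pos=[[0,0,0],[0,0,0],[0,0,0],[0,0,0],[0,0,0],[0,0,-0.01],[0,0,-0.02],[0,0,-0.03],[0,0,-0.03],[0,0,-0.03],[0,0,0],[0,0,0]], gripper=[0.06,0.06,0.06,0.06,0.06,0.06,0.06,0.06,0.06,0.06,0.06,0.06])

```text
time: 17.25
tool_pos: [0.5064, 0.1398, 0.2834]
tcp_rot: [-2.955, 0.436, -0.807]
wrist_force: [-0.6, 0.6, -0.2]
width: 0.703
grip_force: 0.0
```

```bash
python3 -c "
from h import *
rep(.02)
W,_=shot('wrist','w5.png');S,_=shot('side','s5.png');shot('top','t5.png')
print('seat knob top expected', proj(S,rim+ax*.029), proj(W,rim+ax*.029))
a=cv2.resize(cv2.imread('pics/w5.png'),(400,300))
b=cv2.resize(cv2.imread('pics/s5.png')[200:320,260:380],(300,300),interpolation=2)
cv2.imwrite('pics/c5.png',np.hstack([a,b]))"
```

```text
t 17.25 along 0.1296 lateral tool [ 0.0009 -0.0012  0.    ] tilt tool [-0.004  -0.0056 -0.    ] to h [-0.0015  0.0016  0.1096]
q [ 0.355 -0.369  2.198 -0.275  0.839  2.354] F tool [-0.8 -0.4 -0.1] M tool [-0.05 -0.25  0.03] 0.7028987846057072 0.0
seat knob top expected [338.91823626 256.66557663] [320.43546762 246.26103782]
```

View pics/c5.png

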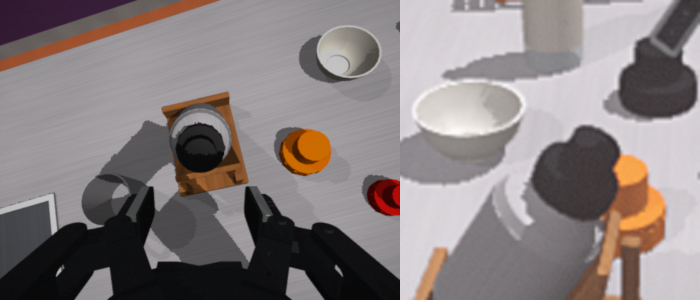

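The lid sits square and fully down. The knob top is at about (339,258) in side, against an expected (339,257). Everything else is in place, so I'm handing in.

```bash
python3 -c "
from h import *
print(ticket.finish_job())"
```

```text
the job is handed in; nothing more can be done
None
```

The small black lid is screwed down tight on the leaning canister (final torque about 2 N m), the gripper has let go and backed off, and the job was handed in at about 17.4 s; the mug, bottle and bowl were not touched.

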